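Index the phone carriage to the green station

TASK

Move the phone carriage on the indexing slide to the station marked by the green tag: pull the red plunger knob up, slide the carriage over and let the plunger drop fully home in the green station's slot. The phone must stay lying in its nest, and everything else on the bench must be left where it is.

Things in the scene. Friction and masses are not known exactly. Their poses are not given: they have to be found in the camera images.
- jig: Indexing slide fixed to the bench: blue base plate 250 (x) x 300 (y) x 12 mm; origin under its centre; its y is the sliding direction. An aluminium index rail, 30 mm wide, top 30 mm above the bench, runs along it at x = +85 mm, with slots 14 mm wide at y = -90, -45, 0, 45, 90 mm. The carriage starts locked in the middle slot, which has no tag; the other four have a coloured tag each
- carriage (a joint): Aluminium carriage holding the phone: m along the slide's +y, 0 in the middle slot (the start), stops at -0.098 and 0.098. Locked by the plunger (2 mm of play); with the plunger out it slides with 1.5 N friction plus 6 N s/m damping. Plate 92 mm wide in y, top 44 mm above the bench, with a 36 mm wide tongue over the index rail that carries the plunger
- plunger (a joint): Spring plunger on the carriage: m the knob is pulled straight up; 0 = pin fully home in a slot, 0.018 = fully pulled. The 10 mm round-nosed pin reaches 10 mm into the slot, so it is clear of the rail above 0.010; let go between slots it rests on the rail at 0.010 and drops in when it comes over a slot. The spring pulls down with 4 N at 0, 8.5 N at 0.018
- knob (a point): Centre of the plunger's red round knob: vertical cylinder, diameter 32 mm, 26 mm high, its centre 103 mm above the bench when the pin is home; it rises with the plunger and travels with the carriage. Below it is a steel barrel, diameter 24 mm, from the carriage's top to 84 mm above the bench. Axes as the slide's
- nest (a point): Centre of the phone's place on the carriage, on the plate's top 44 mm above the bench; 117 mm from the knob's axis towards the slide's -x; low black rims, 8 mm high, surround it
- tag_green: Green plastic tag block, 12 (x) x 30 (y) x 18 (z) mm, fixed on the slide's base beside one slot; origin under its centre, axes as the slide's. The slot it marks lies 34 mm away towards its -x, at the same y. Which tag marks which slot varies. This one marks the station wanted
- tag_white: White plastic tag block, 12 (x) x 30 (y) x 18 (z) mm, fixed on the slide's base beside one slot; origin under its centre, axes as the slide's. The slot it marks lies 34 mm away towards its -x, at the same y. Which tag marks which slot varies
- tag_orange: Orange plastic tag block, 12 (x) x 30 (y) x 18 (z) mm, fixed on the slide's base beside one slot; origin under its centre, axes as the slide's. The slot it marks lies 34 mm away towards its -x, at the same y. Which tag marks which slot varies
- tag_blue: Blue plastic tag block, 12 (x) x 30 (y) x 18 (z) mm, fixed on the slide's base beside one slot; origin under its centre, axes as the slide's. The slot it marks lies 34 mm away towards its -x, at the same y. Which tag marks which slot varies
- phone: White phone with a black screen, 148 (x) x 72 (y) x 8.5 mm, lying loose in the carriage's nest; origin at the centre of its underside
- spare_phone: Black phone, 148 (x) x 72 (y) x 8.5 mm, on the bench; bystander; origin at the centre of its underside
- handset: Black cordless telephone handset, 150 (x) x 48 (y) x 26 mm, lying on the bench; bystander
- screwdriver: Screwdriver with a red handle, 160 mm long, lying along its own x on the bench; bystander
- spudger: Teal pry stick, 150 (x) x 12 (y) x 7 mm, lying on the bench; bystander
- tweezers: Steel tweezers, about 130 mm long along x, 8 mm high, lying on the bench; bystander
- dispenser: Pink jar with a steel cap, diameter 62 mm, 110 mm high; bystander, origin under its centre
- parts_tray: Grey open parts tray with three compartments, 110 (x) x 160 (y) x 30 mm; bystander, origin under its centre
- pen_cup: Black pen cup with pens, diameter 76 mm, 150 mm high with the pens; bystander, origin under its centre
Not all that is in view belongs to the job. Leave any yellow look-alike of the phone alone.

How it is judged (in metres and radians):
On the way:
1. the plunger is pulled clear of the slot it starts in (value of joint plunger above 0.009 m), for 0.1 s.
At the end, for the whole second after the job is handed in: The plunger is home to within 2 mm in the slot beside the green tag (knob within 5 mm of the tag along the slide), the carriage is at rest, and the phone lies flat in its nest, within 12 mm of the nest's centre and still (value of joint plunger below 0.002 m and y of knob in the frame of tag_green between -0.005 and 0.005 m and distance between phone and nest below 0.012 m and angle between phone's own z axis and vertical below 0.1 rad and linear speed of phone below 0.02 m/s and velocity of joint carriage between -0.01 and 0.01 m/s); the robot touches nothing.
It fails at once if the phone comes out of its nest (distance between phone and nest above 0.025 m).
It fails at once if a bystander on the bench is moved more than 30 mm (distance of any of spare_phone, handset, screwdriver, spudger, tweezers, dispenser, parts_tray, pen_cup from where it was at the start of the episode above 0.03 m).
It also fails if it takes over 32 s, if anything falls off the work surface, if the arm or the gripper's body presses on something with over 40 N, if the wrist force passes 120 N, or if a joint passes its speed limit or range.

ROBOT

A 6-joint arm with a two-finger parallel gripper is mounted at the origin on the work surface. World frame = base frame: x ahead of the robot, y to its left, z up, the work surface at z = 0. Lengths are in mm, angles in rad, forces in N, time in s.
With the tool pointing down it reaches from about 300 to 775 mm from the base axis. Payload 14.6 kg.
Tool frame: the origin (TCP) lies midway between the tips of the shut fingers; the grasp point (between the pads) lies 19 mm behind it; z points along the fingers, y is the line along which they close (so a half turn about z gives the same grasp; the last joint's range is limited). The gripper opens to 94 mm and grips with 3 to 60 N. Pads are 16 mm wide; open, the fingers measure 119 mm over their backs; the gripper's body (75 mm by 177 mm) begins 78 mm behind the grasp point.
Start: joints at [-1.231, 0.3, 1.521, -0, 1.321, -0.067], TCP at [217.612, -505.108, 205.446] pointing down, gripper open.
Joint ranges: [-3.03, 3.03], [-0.79, 2.21], [0.23, 2.52], [-1.04, 4.18], [0, 3.07], [-2.55, 2.55]. Speed limits (rad/s): [2.22, 2.22, 2.57, 3.14, 3.14, 3.14].

INTERFACE

Orientations are given as a unit quaternion [w, x, y, z].
In Python, from cell import bot gives the robot as it stands. The module is installed in compiled form; this text tells all that it offers.
- The arm moves only by the tool move_arm, never from a script. Its argument "targets" is a list of rows, each an object with "xyz": the shift along the tool's x, y, z in mm, a list of three; "dr": the turn, a rotation vector about the tool's x, y, z in degrees, a list of three; "claw": the closure, from -1 (fully open) to 1 (shut). A call has exactly 10 rows; each row shifts and turns the commanded pose from where the row before left it, along the tool's axes as they then stand; what a row does not reach is not made up. A row lasts 1/12 s, in which the tool goes at most 41.7 mm and 7.16 degrees, less where a joint would pass 70% of its speed; a pose out of reach is approached as far as the arm can. A call with a gripper value outside its range is refused whole. The fingers move at their own pace and stop on an object; "grip_force" is the grip in N (left out, the last holds). Time passes only in rows, so rows that do not move let the fingers close, or fill a call up. It gives the time, the measured TCP pose, the force, the opening and the grip force at its end, in the units of the state.
- bot.observe(): the state, without advancing time (a new reading comes with each control period).
- bot.grab_frame(name): name is "scene" or "top"; returns a dict with "image" (384x512x3 uint8, blue, green, red), "fx", "fy", "cx", "cy" (pixels), "D" ([k1, k2, p1, p2, k3] as OpenCV has them; the pictures are not rectified), "rvec" (rotation vector, rad) and "tvec" (3), from world to camera coordinates, as OpenCV has them. Camera axes: x right, y down, z forward; pixel columns grow to the right and rows downward; lengths in mm; the calibration is good to about 2 mm. A picture is of the moment at which its call begins. There is no depth.
- bot.sign_off(): hands the job in; it is judged then, once.
The state is a dict: "time": time; "joint_positions": joint angles; "joint_vel": joint speeds; "effort": joint torques, N m; "tool_pos": TCP position; "orientation": TCP orientation; "wrist_force": force on the tool from outside, world axes, zero at the start; "wrist_torque": the same for the moment, N m; "width": finger opening in mm; "grip_force": force on a finger pad.
Only numpy, scipy, OpenCV 4.12 (cv2) and the standard library are available. Lean on these libraries where they do the work, as an engineer would, in place of code of your own. Each camera call takes 0.05 s, during which the arm holds its last target. There are 200 camera calls.

## Working session

There is one attempt and no reset: what is moved stays moved. The work goes in short steps, Python scripts to look and compute and a tool call to move; the robot and the scene stay as the last step left them, time stands still between calls to the robot, and variables do not carry over. Pictures are saved under pics/ and viewed, at most 10 in all, crops included, and the job is handed in when it is done.

Besides the shell and the picture viewer there is one more tool, called as name(argument=value, ...) on one line, values as JSON. move_arm: Moves the arm, as the interface text tells. Its arguments: {"type":"object","properties":{"targets":{"type":"array","items":{"type":"object","properties":{"xyz":{"type":"array","items":{"type":"number"}},"dr":{"type":"array","items":{"type":"number"}},"claw":{"type":"number"}}}},"grip_force":{"type":"number"}},"required":["targets"]}

```bash
mkdir -p pics; python3 - <<'E'
from cell import bot
import cv2
for n in("scene","top"):
    f=bot.grab_frame(n); cv2.imwrite(f"pics/{n}0.png",f["image"])
    print(n,{k:v for k,v in f.items() if k!="image"})
s=bot.observe(); print({k:s[k] for k in("time","tool_pos","orientation","wrist_force","width")})
E
```

```text
scene {'fx': 385.06844187675625, 'fy': 385.06844187675625, 'cx': 253.6120734004931, 'cy': 193.44393547204828, 'D': array([-0.03875742,  0.        ,  0.        ,  0.        ,  0.        ]), 'rvec': array([ 1.65842468,  1.7868612 , -0.82216036]), 'tvec': array([  74.74957962, -264.6829785 , 1665.51166358])}
top {'fx': 469.66533408463124, 'fy': 469.66533408463124, 'cx': 253.0974628706103, 'cy': 192.02488493802534, 'D': array([-0.02244048,  0.        ,  0.        ,  0.        ,  0.        ]), 'rvec': array([ 2.19708731, -2.23073061,  0.07161579]), 'tvec': array([ -30.88316666,  491.99935922, 1484.41130107])}
{'time': 0.1, 'tool_pos': array([ 217.53125656, -504.91448942,  204.94716136]), 'orientation': array([-4.93956783e-04,  9.79384217e-01,  2.02005710e-01, -6.61773363e-05]), 'wrist_force': array([0.50512556, 0.22488242, 0.07997353]), 'width': 94.07152444002354}
```

View pics/scene0.png

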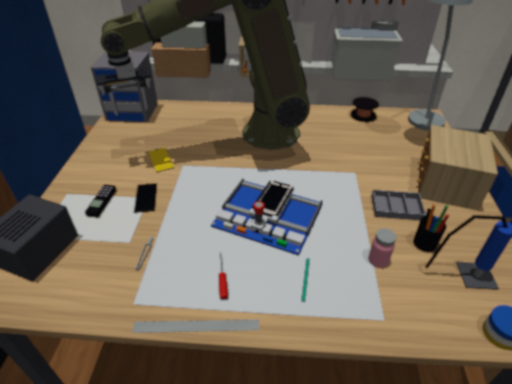

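View pics/top0.png

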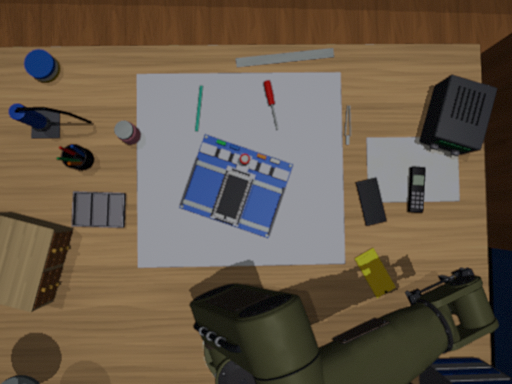

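The scene view shows the jig around (268,213) with the red knob at (259,208). In the top view the jig is at (237,186) and the knob at (244,160), with the tags in a row above it. The other red object, the screwdriver at (268,92), is a bystander. Next I'll enlarge the tag row and measure.

```bash
cat > h.py <<'E'
import cv2, numpy as np
from cell import bot
def ray(f,uv):
    K=np.array([[f["fx"],0,f["cx"]],[0,f["fy"],f["cy"]],[0,0,1]])
    R=cv2.Rodrigues(f["rvec"])[0]; p=cv2.undistortPoints(np.array([[uv]],float),K,f["D"])[0,0]
    return -R.T@f["tvec"], R.T@np.array([p[0],p[1],1])
def onz(f,uv,z):
    c,d=ray(f,uv); return c+d*(z-c[2])/d[2]
def blobs(f,box,h,s=100,v=50,amin=6):
    x0,y0,x1,y1=box; hsv=cv2.cvtColor(f["image"][y0:y1,x0:x1],cv2.COLOR_BGR2HSV).astype(int)
    H,S,V=hsv[...,0],hsv[...,1],hsv[...,2]
    m=(((H>=h[0])&(H<=h[1])) if h[0]<=h[1] else ((H>=h[0])|(H<=h[1])))&(S>s)&(V>v)
    n,_,st,c=cv2.connectedComponentsWithStats(m.astype(np.uint8))
    return [(c[i]+[x0,y0],st[i,2:]) for i in range(1,n) if st[i,4]>=amin]
def tri(fa,ua,fb,ub):
    c1,d1=ray(fa,ua);c2,d2=ray(fb,ub)
    A=np.stack([d1,-d2],1);t=np.linalg.lstsq(A,c2-c1,rcond=None)[0]
    a,b=c1+d1*t[0],c2+d2*t[1]; return (a+b)/2,np.linalg.norm(a-b)
E
python3 - <<'E'
from h import *
np.set_printoptions(precision=1,suppress=True)
t=bot.grab_frame("top"); s=bot.grab_frame("scene")
for n,f,b in(("top",t,(175,125,300,240)),("scene",s,(205,170,330,255))):
    for c,h in(("red",(172,6)),("green",(45,85)),("orange",(8,22)),("blue",(100,130))):
        for u,st in blobs(f,b,h,s=110): print(n,c,u,st,onz(f,u,{"red":116,"blue":12}.get(c,18)))
a=cv2.resize(t["image"][130:240,175:300],None,fx=5,fy=5,interpolation=cv2.INTER_CUBIC); cv2.imwrite("pics/c1.png",a)
E
```

```text
top red [243.8 160.1] [10 11 36] [582.5  -9.5 116. ]
top green [196.4 127.6] [ 3  6 13] [698.5 138.7  18. ]
top green [220.8 142. ] [ 9  5 32] [651.5  62.   18. ]
top orange [261.3 156. ] [ 8  5 23] [605.2 -66.2  18. ]
top blue [245.4 152.6] [ 88  35 509] [617.5 -15.7  12. ]
top blue [214.1 160.5] [ 39  17 266] [593.7  84.1  12. ]
top blue [204.  186.2] [  39   43 1079] [512.2 117.1  12. ]
top blue [268.3 179. ] [ 39  18 264] [532.1 -87.5  12. ]
top blue [260.7 205.6] [  39   43 1069] [447.9 -61.6  12. ]
top blue [196.2 210.6] [ 28  14 125] [435.2 142.8  12. ]
top blue [251.9 229.7] [ 28  13 120] [372.  -32.6  12. ]
scene red [259.2 208.4] [12 14 87] [607.9 -11.  116. ]
scene green [281.5 241.8] [10  7 54] [646.   59.6  18. ]
scene orange [241.2 228.3] [ 7  6 39] [598.6 -67.9  18. ]
scene blue [245.1 196.8] [ 34  25 500] [442.2 -70.2  12. ]
scene blue [298.  212.6] [ 37  27 674] [508.4 111.1  12. ]
scene blue [238.6 213.5] [29 13 85] [526.2 -83.9  12. ]
scene blue [264.6 236. ] [ 95  35 736] [620.5   7.   12. ]
```

View pics/c1.png

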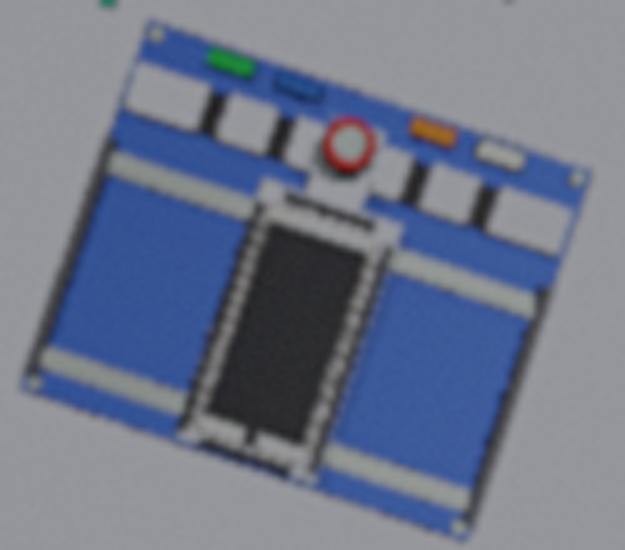

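```bash
python3 - <<'E'
from h import *
np.set_printoptions(precision=1,suppress=True)
t=bot.grab_frame("top"); s=bot.grab_frame("scene")
bt=(175,135,300,240); bs=(205,170,330,255); W={}
for c,h in(("red",(172,6)),("green",(45,85)),("orange",(8,22))):
    ut=blobs(t,bt,h,s=110)[0][0]; us=blobs(s,bs,h,s=110)[0][0]
    p,e=tri(t,ut,s,us); W[c]=p; print(c,p,e)
d=W["green"]-W["orange"]; print("dist",np.linalg.norm(d[:2]),"ang",np.degrees(np.arctan2(d[1],d[0])))
# plate outline corners from screws in crop (5x, offset 175,130)
P=[onz(t,(175+x/5,130+y/5),12)[:2] for x,y in((155,35),(577,180),(33,383),(460,527))]
print(np.array(P),np.mean(P,0))
for a,b in((1,0),(3,2)): v=P[a]-P[b]; v=-v; print(np.linalg.norm(v),np.degrees(np.arctan2(v[1],v[0])))
for a,b in((0,2),(1,3)): v=P[a]-P[b]; print(np.linalg.norm(v),np.degrees(np.arctan2(v[1],v[0]))+90)
# silver cap of the knob in the top view (crop centre 349,146)
print("cap",onz(t,(175+349/5,130+146/5),116))
# target
q=bot.observe()["orientation"]; print(q)
E
```

```text
red [585.2 -10.8  94.9] 3.0124410812114495
green [650.7  60.6  23.3] 2.2540408102203053
orange [604.5 -66.3  24.3] 0.9097844061002532
dist 135.09854428239777 ang 69.98435739487512
[[ 669.   109. ]
 [ 572.8 -158.7]
 [ 448.6  188.7]
 [ 353.2  -80.2]] [510.9  14.7]
284.53037558013085 70.22261152671277
285.3035261483541 70.46549871668707
234.40285902332064 70.1431600701813
233.19360957180422 70.33208175331225
cap [585.  -12.6 116. ]
[-0.   1.   0.2 -0. ]
```

move_arm(targets=[{"xyz": [0, 0, 0], "dr": [0, 0, 4.3], "claw": -1}, {"xyz": [0, 0, 0], "dr": [0, 0, 4.3], "claw": -1}, {"xyz": [0, 0, 0], "dr": [0, 0, 4.3], "claw": -1}, {"xyz": [0, 0, 0], "dr": [0, 0, 4.3], "claw": -1}, {"xyz": [0, 0, 0], "dr": [0, 0, 4.3], "claw": -1}, {"xyz": [0, 0, 0], "dr": [0, 0, 4.3], "claw": -1}, {"xyz": [0, 0, 0], "dr": [0, 0, 4.3], "claw": -1}, {"xyz": [0, 0, 0], "dr": [0, 0, 4.3], "claw": -1}, {"xyz": [0, 0, 0], "dr": [0, 0, 4.3], "claw": -1}, {"xyz": [0, 0, 0], "dr": [0, 0, 4.3], "claw": -1}], grip_force=40)

```text
time: 1.13
tool_pos: [217.6, -505.1, 205.3]
orientation: [-0.0, 0.985, -0.173, -0.0]
wrist_force: [-1.6, 0.5, 0.3]
width: 93.9
grip_force: 0.0
```

move_arm(targets=[{"xyz": [9, -29.4, 0], "dr": [0, 0, 0], "claw": -1}, {"xyz": [9, -29.4, 0], "dr": [0, 0, 0], "claw": -1}, {"xyz": [9, -29.4, 0], "dr": [0, 0, 0], "claw": -1}, {"xyz": [9, -29.4, 0], "dr": [0, 0, 0], "claw": -1}, {"xyz": [9, -29.4, 0], "dr": [0, 0, 0], "claw": -1}, {"xyz": [9, -29.4, 0], "dr": [0, 0, 0], "claw": -1}, {"xyz": [9, -29.4, 0], "dr": [0, 0, 0], "claw": -1}, {"xyz": [9, -29.4, 0], "dr": [0, 0, 0], "claw": -1}, {"xyz": [9, -29.4, 0], "dr": [0, 0, 0], "claw": -1}, {"xyz": [9, -29.4, 0], "dr": [0, 0, 0], "claw": -1}])

```text
time: 1.97
tool_pos: [402.1, -257.3, 205.6]
orientation: [0.0, 0.985, -0.171, 0.0]
wrist_force: [-0.7, -0.8, 0.0]
width: 94.2
grip_force: 0.0
```

move_arm(targets=[{"xyz": [9, -29.4, 0], "dr": [0, 0, 0], "claw": -1}, {"xyz": [9, -29.4, 0], "dr": [0, 0, 0], "claw": -1}, {"xyz": [9, -29.4, 0], "dr": [0, 0, 0], "claw": -1}, {"xyz": [9, -29.4, 0], "dr": [0, 0, 0], "claw": -1}, {"xyz": [9, -29.4, 0], "dr": [0, 0, 0], "claw": -1}, {"xyz": [9, -29.4, 0], "dr": [0, 0, 0], "claw": -1}, {"xyz": [9, -29.4, 0], "dr": [0, 0, 0], "claw": -1}, {"xyz": [9, -29.4, 0], "dr": [0, 0, 0], "claw": -1}, {"xyz": [9, -29.4, 0], "dr": [0, 0, 0], "claw": -1}, {"xyz": [9, -29.4, 0], "dr": [0, 0, 0], "claw": -1}])

```text
time: 2.8
tool_pos: [585.9, -10.7, 205.4]
orientation: [0.0, 0.985, -0.171, -0.0]
wrist_force: [0.1, -1.3, 1.0]
width: 93.9
grip_force: 0.0
```

move_arm(targets=[{"xyz": [1, 0.5, 16], "dr": [0, 0, 0], "claw": -1}, {"xyz": [1, 0.5, 16], "dr": [0, 0, 0], "claw": -1}, {"xyz": [0, 0, 16], "dr": [0, 0, 0], "claw": -1}, {"xyz": [0, 0, 16], "dr": [0, 0, 0], "claw": -1}, {"xyz": [0, 0, 16], "dr": [0, 0, 0], "claw": -1}, {"xyz": [0, 0, 12], "dr": [0, 0, 0], "claw": -1}, {"xyz": [0, 0, 12], "dr": [0, 0, 0], "claw": -1}, {"xyz": [0, 0, 12], "dr": [0, 0, 0], "claw": -1}, {"xyz": [0, 0, 0], "dr": [0, 0, 0], "claw": -1}, {"xyz": [0, 0, 0], "dr": [0, 0, 0], "claw": -1}])

```text
time: 3.63
tool_pos: [586.7, -13.8, 89.2]
orientation: [0.0, 0.985, -0.171, -0.0]
wrist_force: [-0.3, -1.3, 0.2]
width: 93.8
grip_force: 0.0
```

```bash
python3 - <<'E'
from h import *
s=bot.grab_frame("scene")
cv2.imwrite("pics/c2.png",cv2.resize(s["image"][120:260,190:340],None,fx=4,fy=4,interpolation=cv2.INTER_CUBIC))
E
```

```text
(no output)
```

View pics/c2.png

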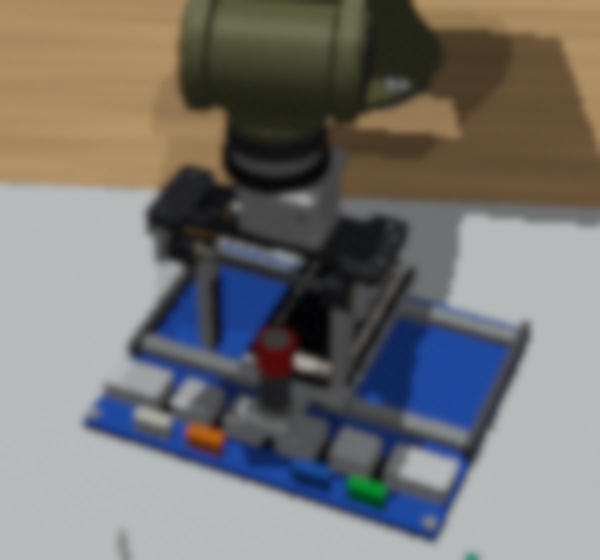

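The enlarged view has the knob at crop (276,350), between the fingertips at (208,345) and (342,390). The green tag is at (367,490), the outermost one on the slide's +y side. I'll close on the knob, then lift.

move_arm(targets=[{"xyz": [1, 0, 0], "dr": [0, 0, 0], "claw": 1}, {"xyz": [0, 0, 0], "dr": [0, 0, 0], "claw": 1}, {"xyz": [0, 0, 0], "dr": [0, 0, 0], "claw": 1}, {"xyz": [0, 0, 0], "dr": [0, 0, 0], "claw": 1}, {"xyz": [0, 0, 0], "dr": [0, 0, 0], "claw": 1}, {"xyz": [0, 0, 0], "dr": [0, 0, 0], "claw": 1}, {"xyz": [0, 0, 0], "dr": [0, 0, 0], "claw": 1}, {"xyz": [0, 0, 0], "dr": [0, 0, 0], "claw": 1}, {"xyz": [0, 0, 0], "dr": [0, 0, 0], "claw": 1}, {"xyz": [0, 0, 0], "dr": [0, 0, 0], "claw": 1}], grip_force=40)

```text
time: 4.52
tool_pos: [587.7, -14.0, 89.4]
orientation: [-0.0, 0.985, -0.171, 0.0]
wrist_force: [-0.9, -1.3, 0.6]
width: 31.2
grip_force: 40.0
```

move_arm(targets=[{"xyz": [0, 0, -2], "dr": [0, 0, 0], "claw": 1}, {"xyz": [0, 0, -2], "dr": [0, 0, 0], "claw": 1}, {"xyz": [0, 0, -2], "dr": [0, 0, 0], "claw": 1}, {"xyz": [0, 0, -2], "dr": [0, 0, 0], "claw": 1}, {"xyz": [0, 0, -2], "dr": [0, 0, 0], "claw": 1}, {"xyz": [0, 0, -2], "dr": [0, 0, 0], "claw": 1}, {"xyz": [0, 0, -2], "dr": [0, 0, 0], "claw": 1}, {"xyz": [0, 0, -1], "dr": [0, 0, 0], "claw": 1}, {"xyz": [0, 0, 0], "dr": [0, 0, 0], "claw": 1}, {"xyz": [0, 0, 0], "dr": [0, 0, 0], "claw": 1}])

```text
time: 5.35
tool_pos: [587.6, -14.1, 104.3]
orientation: [-0.0, 0.985, -0.171, -0.0]
wrist_force: [1.7, 0.4, -8.0]
width: 31.6
grip_force: 40.0
```

move_arm(targets=[{"xyz": [0, -1, 0], "dr": [0, 0, 0], "claw": 1}, {"xyz": [0, -2, 0], "dr": [0, 0, 0], "claw": 1}, {"xyz": [0, -3, 0], "dr": [0, 0, 0], "claw": 1}, {"xyz": [0, -4, 0], "dr": [0, 0, 0], "claw": 1}, {"xyz": [0, -5, 0], "dr": [0, 0, 0], "claw": 1}, {"xyz": [0, -5, 0], "dr": [0, 0, 0], "claw": 1}, {"xyz": [0, -5, 0], "dr": [0, 0, 0], "claw": 1}, {"xyz": [0, -5, 0], "dr": [0, 0, 0], "claw": 1}, {"xyz": [0, -5, 0], "dr": [0, 0, 0], "claw": 1}, {"xyz": [0, -5, 0], "dr": [0, 0, 0], "claw": 1}])

```text
time: 6.18
tool_pos: [601.4, 24.1, 104.4]
orientation: [0.0, 0.985, -0.171, -0.0]
wrist_force: [1.1, -1.0, -8.5]
width: 31.6
grip_force: 40.0
```

move_arm(targets=[{"xyz": [0, -5, 0], "dr": [0, 0, 0], "claw": 1}, {"xyz": [0, -5, 0], "dr": [0, 0, 0], "claw": 1}, {"xyz": [0, -5, 0], "dr": [0, 0, 0], "claw": 1}, {"xyz": [0, -5, 0], "dr": [0, 0, 0], "claw": 1}, {"xyz": [0, -5, 0], "dr": [0, 0, 0], "claw": 1}, {"xyz": [0, -5, 0], "dr": [0, 0, 0], "claw": 1}, {"xyz": [0, -4, 0], "dr": [0, 0, 0], "claw": 1}, {"xyz": [0, -3, 0], "dr": [0, 0, 0], "claw": 1}, {"xyz": [0, -2, 0], "dr": [0, 0, 0], "claw": 1}, {"xyz": [0, -1, 0], "dr": [0, 0, 0], "claw": 1}])

```text
time: 7.02
tool_pos: [614.8, 61.5, 104.4]
orientation: [-0.0, 0.985, -0.171, 0.0]
wrist_force: [0.1, -1.4, -8.6]
width: 31.3
grip_force: 40.0
```

```bash
python3 - <<'E'
from h import *
a=np.mean([bot.observe()["tool_pos"] for _ in range(3)],0); d=a-[587.6,-14.1,0]; th=np.radians(70.2)
print(a,"along",d[:2]@[np.cos(th),np.sin(th)],"across",d[:2]@[np.sin(th),-np.cos(th)],bot.observe()["wrist_force"])
s=bot.grab_frame("scene")
cv2.imwrite("pics/c3.png",cv2.resize(s["image"][120:260,190:340],None,fx=4,fy=4,interpolation=cv2.INTER_CUBIC))
E
```

```text
[614.77039728  61.45669628 104.4424812 ] along 80.2934863593962 across -0.02981387273989294 [ 0.06063237 -1.42232731 -8.59895984]
```

View pics/c3.png

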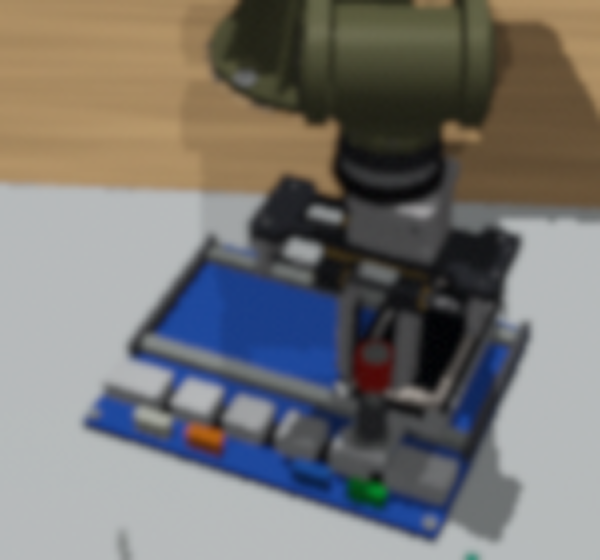

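The carriage has followed for 80 mm, with the knob at crop (375,365) and the green tag at (367,490). I'll go 10 mm further, then lower part of the way.

move_arm(targets=[{"xyz": [0, -1, 0], "dr": [0, 0, 0], "claw": 1}, {"xyz": [0, -2, 0], "dr": [0, 0, 0], "claw": 1}, {"xyz": [0, -2, 0], "dr": [0, 0, 0], "claw": 1}, {"xyz": [0, -2, 0], "dr": [0, 0, 0], "claw": 1}, {"xyz": [0, -2, 0], "dr": [0, 0, 0], "claw": 1}, {"xyz": [0, -1, 0], "dr": [0, 0, 0], "claw": 1}, {"xyz": [0, 0, 0], "dr": [0, 0, 0], "claw": 1}, {"xyz": [0, 0, 2], "dr": [0, 0, 0], "claw": 1}, {"xyz": [0, 0, 2], "dr": [0, 0, 0], "claw": 1}, {"xyz": [0, 0, 0], "dr": [0, 0, 0], "claw": 1}])

```text
time: 7.9
tool_pos: [618.1, 70.8, 100.1]
orientation: [-0.0, 0.985, -0.171, 0.0]
wrist_force: [3.4, 0.1, -7.7]
width: 30.9
grip_force: 40.0
```

move_arm(targets=[{"xyz": [0, 0, 1], "dr": [0, 0, 0], "claw": 1}, {"xyz": [0, 0, 1], "dr": [0, 0, 0], "claw": 1}, {"xyz": [0, 0, 1], "dr": [0, 0, 0], "claw": 1}, {"xyz": [0, 0, 1], "dr": [0, 0, 0], "claw": 1}, {"xyz": [0, 0, 0], "dr": [0, 0, 0], "claw": 1}, {"xyz": [0, 0, 0], "dr": [0, 0, 0], "claw": 1}, {"xyz": [0, 0, 0], "dr": [0, 0, 0], "claw": 1}, {"xyz": [0, 0, 0], "dr": [0, 0, 0], "claw": 1}, {"xyz": [0, 0, 0], "dr": [0, 0, 0], "claw": 1}, {"xyz": [0, 0, 0], "dr": [0, 0, 0], "claw": 1}])

```text
time: 8.73
tool_pos: [618.1, 70.6, 96.5]
orientation: [-0.0, 0.985, -0.171, 0.0]
wrist_force: [3.1, -0.2, -5.5]
width: 31.2
grip_force: 40.0
```

The plunger is at about 7 mm and the wrist reads only the spring force, so the pin is entering the slot. I'll lower it home.

move_arm(targets=[{"xyz": [0, 0, 1], "dr": [0, 0, 0], "claw": 1}, {"xyz": [0, 0, 1], "dr": [0, 0, 0], "claw": 1}, {"xyz": [0, 0, 1], "dr": [0, 0, 0], "claw": 1}, {"xyz": [0, 0, 1], "dr": [0, 0, 0], "claw": 1}, {"xyz": [0, 0, 1], "dr": [0, 0, 0], "claw": 1}, {"xyz": [0, 0, 1], "dr": [0, 0, 0], "claw": 1}, {"xyz": [0, 0, 0.5], "dr": [0, 0, 0], "claw": 1}, {"xyz": [0, 0, 0], "dr": [0, 0, 0], "claw": 1}, {"xyz": [0, 0, 0], "dr": [0, 0, 0], "claw": 1}, {"xyz": [0, 0, 0], "dr": [0, 0, 0], "claw": 1}])

```text
time: 9.57
tool_pos: [618.1, 70.6, 90.0]
orientation: [0.0, 0.985, -0.171, 0.0]
wrist_force: [2.9, 0.2, -5.2]
width: 31.5
grip_force: 40.0
```

Fully down on the spring alone. I'll open, then rise straight up.

move_arm(targets=[{"xyz": [0, 0, 0], "dr": [0, 0, 0], "claw": -1}, {"xyz": [0, 0, 0], "dr": [0, 0, 0], "claw": -1}, {"xyz": [0, 0, 0], "dr": [0, 0, 0], "claw": -1}, {"xyz": [0, 0, 0], "dr": [0, 0, 0], "claw": -1}, {"xyz": [0, 0, 0], "dr": [0, 0, 0], "claw": -1}, {"xyz": [0, 0, 0], "dr": [0, 0, 0], "claw": -1}, {"xyz": [0, 0, 0], "dr": [0, 0, 0], "claw": -1}, {"xyz": [0, 0, 0], "dr": [0, 0, 0], "claw": -1}, {"xyz": [0, 0, 0], "dr": [0, 0, 0], "claw": -1}, {"xyz": [0, 0, 0], "dr": [0, 0, 0], "claw": -1}])

```text
time: 10.4
tool_pos: [618.0, 70.6, 89.9]
orientation: [-0.0, 0.985, -0.171, -0.0]
wrist_force: [-0.2, 0.1, 0.4]
width: 92.8
grip_force: 0.0
```

move_arm(targets=[{"xyz": [0, 0, -10], "dr": [0, 0, 0], "claw": -1}, {"xyz": [0, 0, -10], "dr": [0, 0, 0], "claw": -1}, {"xyz": [0, 0, -15], "dr": [0, 0, 0], "claw": -1}, {"xyz": [0, 0, -15], "dr": [0, 0, 0], "claw": -1}, {"xyz": [0, 0, -15], "dr": [0, 0, 0], "claw": -1}, {"xyz": [0, 0, -15], "dr": [0, 0, 0], "claw": -1}, {"xyz": [0, 0, -15], "dr": [0, 0, 0], "claw": -1}, {"xyz": [0, 0, -15], "dr": [0, 0, 0], "claw": -1}, {"xyz": [0, 0, -10], "dr": [0, 0, 0], "claw": -1}, {"xyz": [0, 0, 0], "dr": [0, 0, 0], "claw": -1}])

```text
time: 11.23
tool_pos: [618.8, 70.7, 213.1]
orientation: [-0.0, 0.985, -0.171, 0.002]
wrist_force: [-0.0, -0.8, -0.5]
width: 93.9
grip_force: 0.0
```

```bash
python3 - <<'E'
from h import *
s=bot.grab_frame("scene")
u=blobs(s,(205,170,330,255),(172,6),s=110); g=blobs(s,(205,170,330,255),(45,85),s=110)
print([(x,st,onz(s,x,103)) for x,st in u],[(x,onz(s,x,15)) for x,_ in g])
cv2.imwrite("pics/c4.png",cv2.resize(s["image"][120:260,190:340],None,fx=4,fy=4,interpolation=cv2.INTER_CUBIC))
E
```

```text
[(array([286.21590909, 217.125     ]), array([12, 12, 88], dtype=int32), array([625.66522506,  69.22217294, 103.        ]))] [(array([281.28301887, 241.77358491]), array([643.28908187,  58.94748597,  15.        ]))]
```

View pics/c4.png

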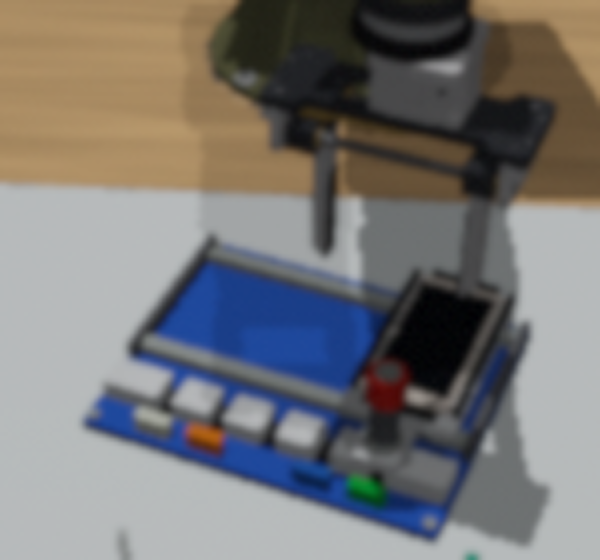

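```bash
python3 - <<'E'
from h import *
s=bot.grab_frame("scene"); 
f0=dict(s,image=cv2.imread("pics/scene0.png")); b=(205,170,330,255)
K=np.array([[s["fx"],0,s["cx"]],[0,s["fy"],s["cy"]],[0,0,1]])
u0=blobs(f0,b,(172,6),s=110)[0][0]; u1=blobs(s,b,(172,6),s=110)[0][0]
p=onz(f0,u0,103); th=np.radians(70.2)
for m,dz in((90,0),(90,5),(90,10),(85,0)):
    q=p+[m*np.cos(th),m*np.sin(th),dz]; print(m,dz,cv2.projectPoints(q,s["rvec"],s["tvec"],K,s["D"])[0].ravel())
print("seen",u1)
E
```

```text
90 0 [287.50286348 216.87969895]
90 5 [287.59296583 215.64893433]
90 10 [287.68357123 214.4109068 ]
85 0 [285.89606047 216.39499108]
seen [286.21590909 217.125     ]
```

The knob's image matches home height (row 217.1 seen, 216.9 expected; 10 mm up would be 214.4). The hand travelled 90.0 mm along the slide, and the phone is in its nest at crop (437,340). Handing in.

```bash
python3 -c "
from cell import bot
print(bot.sign_off())"
```

```text
the job is handed in; nothing more can be done
None
```

The carriage is in the green-tag station with the plunger home and the phone in its nest, and the job was handed in at about 11 s; sign-off returned no verdict, so the pass itself is unconfirmed.

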